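# Screw the filter cartridge into the fume extractor

### The job

Fit the eight-sided filter cartridge into the sloping threaded neck of the fume extractor: set its nose squarely in the neck, turn it gently backward (anticlockwise, seen from above the neck) until it drops a step and comes up against its springy stop, and only then screw it forward (clockwise) until its flange sits fully home on the rim of the neck. Let go of it there, and leave the solder spool, the flux jar and the round can where they stand.

Things in the scene. Friction and masses are not known exactly. Their poses are not given: they have to be found in the camera images.
- cartridge_center (a point): Filter cartridge, 92 mm tall, 0.25 kg, loose, standing upright on its nose at the start. Point on its axis half-way up, 46 mm above its foot; z runs up the axis. From the foot: round aluminium nose 38 mm in diameter (foot chamfered to 31 mm) up to 30 mm; round flange 64 mm in diameter from 30 to 35 mm; grey eight-sided head from 35 to 92 mm.
- cartridge_head (a point): Best grip, on the axis 63 mm above the foot (17 mm above the centre). The head is 50 mm across flats; flat normals along its x and y and every 45 degrees between: grip two opposite flats.
- cartridge_lugs (a point): On the cartridge's axis 12 mm above the foot, amid four thread lugs on the nose, 90 degrees apart (along its x and y), 4 mm high, 8 mm wide, reaching 25 mm from the axis.
- port_mouth (a point): Centre of the rim of the extractor's aluminium neck, 66 mm outside, 53 mm inside diameter, 34 mm proud of the black wedge-shaped housing (240 x 240 mm, 50 mm high in front, 218 mm at the back). z points outward along the neck, 35 degrees from vertical, leaning to the housing's low front. Heights of the cartridge centre below are along z from here: 30 mm on the thread tops, 20 mm dropped, 16 mm home.
- thread_top (a point): On the neck's axis 6 mm below the rim, level with the tops of a four-start right-hand thread (bore 40 mm, 1 mm play round the nose). Put in at any turn, the lugs rest on the tops; turned backward (anticlockwise seen from outside, positive about z) at most 90 degrees they meet the four gaps and drop 10 mm. Where the gaps are is unmarked and differs each time: feel with a push of a few newtons.
- thread_floor (a point): On the neck's axis 16 mm below the rim, where the lugs stand once dropped. There they have 8 degrees of play; further backward they meet the springy stop. Turned forward (clockwise) from that stop, after some 14 degrees of slack it sinks 1 mm per 10 degrees; at about 55 degrees the flange is on the rim (4 mm lower), and at 65 to 78 degrees it goes tight.
- thread_ring (a joint): Springy play of the thread ring in the neck, rad, 0 at rest, at most 0.09 either way; positive when the cartridge is pressed backward against its stop, negative when forward. 3 N m per rad: the stop counts as met above 0.04 (0.12 N m).
- spool: Grey spool of solder wire, 62 mm in diameter and 48 mm tall, standing on the bench; origin at the centre of its underside. Leave alone.
- flux_jar: Jar with a black cap, 60 mm in diameter, 75 mm tall, standing on the bench; origin at the centre of its underside. Leave alone.
- round_can: Plain round aluminium can, 56 mm in diameter, 90 mm tall, standing on the bench; origin at the centre of its underside. It is not the cartridge. Leave alone.
Things that resemble listed ones, but are neither listed nor needed, are in the scene too. Leave any pink or purple look-alike of the part that bears cartridge_center alone.

How it is judged:
On the way, in this order (a step that is already met when the one before it is completed fails the run):
1. the cartridge stands squarely in the neck, nose in, not yet dropped into the thread (x of cartridge_center in the frame of port_mouth between -0.004 and 0.004 m and y of cartridge_center in the frame of port_mouth between -0.004 and 0.004 m and z of cartridge_center in the frame of port_mouth between 0.026 and 0.034 m and angle between the z axis of cartridge_center and the z axis of port_mouth, either way round below 0.12 rad), for 0.05 s.
2. dropped into the thread and turned backward against the springy stop (x of cartridge_center in the frame of port_mouth between -0.004 and 0.004 m and y of cartridge_center in the frame of port_mouth between -0.004 and 0.004 m and z of cartridge_center in the frame of port_mouth between 0.0178 and 0.0255 m and value of joint thread_ring above 0.04 rad), for 0.05 s.
At the end, for the whole second after the job is handed in: The cartridge is screwed home and at rest: its centre within 4 mm of the neck's axis and 13 to 17.5 mm above the rim (flange within 1.5 mm of the rim), its axis within 0.06 rad of the neck's (x of cartridge_center in the frame of port_mouth between -0.004 and 0.004 m and y of cartridge_center in the frame of port_mouth between -0.004 and 0.004 m and z of cartridge_center in the frame of port_mouth between 0.013 and 0.0175 m and angle between the z axis of cartridge_center and the z axis of port_mouth, either way round below 0.06 rad and linear speed of cartridge below 0.02 m/s); the robot touches nothing.
It fails at once if the spool, the flux jar or the round can is moved more than 30 mm (distance of any of spool, flux_jar, round_can from where it was at the start of the episode above 0.03 m).
It also fails if it takes over 58 s, if anything falls off the work surface, if the arm or the gripper's body presses on something with over 40 N, if the wrist force passes 120 N, or if a joint passes its speed limit or range.

### The arm

A 7-joint arm with a two-finger parallel gripper is mounted at the origin on the work surface. World frame = base frame: x ahead of the robot, y to its left, z up, the work surface at z = 0. Lengths are in m, angles in rad, forces in N, time in s.
With the tool pointing down it reaches from about 0.35 to 0.9 m from the base axis. Payload 7.2 kg.
Tool frame: the origin (TCP) lies at the very end of the fingers, on their centre line; the grasp point (between the pads) lies 19 mm behind it (robot.grip_depth is the distance from the TCP to the grasp point, in m); z points along the fingers, y is the line along which they close (so a half turn about z gives the same grasp; the last joint's range is limited). The gripper opens to 88 mm and grips with 3 to 60 N. Pads are 20 mm wide; open, the fingers measure 115 mm over their backs; the gripper's body (75 mm by 178 mm) begins 61 mm behind the grasp point.
Start: joints at [-0.068, 0.411, -0.013, 1.596, 0.006, 1.134, -0.082], TCP at [0.625, -0, 0.223] pointing down, gripper open.
Joint ranges: [-2.95, 2.95], [-0.29, 1.99], [-1.47, 1.44], [0.14, 2.54], [-1.03, 4.17], [0.13, 1.85], [-2.86, 2.86]. Speed limits (rad/s): [2.39, 2.39, 3.01, 3.01, 3.14, 3.14, 3.14].

### API

Orientations are given as [roll, pitch, yaw] about the fixed x, y, z axes, in that order (R = Rz(yaw) Ry(pitch) Rx(roll)).
In Python, from cell import sense, cams, robot, look_for gives the robot as it stands. The module is installed in compiled form; this text tells all that it offers.
- The arm moves only by the tool step_arm, never from a script. Its argument "series" is text: rows parted by semicolons, each of 7 numbers parted by spaces: the shift along the tool's x, y, z in m, then the turn, a rotation vector about the tool's x, y, z in degrees, then the closure, from 0 (fully open) to 1 (shut). In form: dx dy dz ax ay az grip; .... A call has 1 to 10 rows; each row is the pose to reach, as a shift and turn from the pose commanded when the call began, along the tool's axes at that moment; what a row does not reach only later rows make up. A row lasts 1/8 s, in which the tool goes at most 62.5 mm and 10.7 degrees, less where a joint would pass 70% of its speed; a pose out of reach is approached as far as the arm can. A call with a gripper value outside its range is refused whole. The fingers move at their own pace and stop on an object; the grip force is fixed at half the most. Time passes only in rows, so rows that repeat a pose let the fingers close. It gives the time, the measured TCP pose, the force, the opening and the grip force at its end, in the units of the state.
- sense(): the state, without advancing time (a new reading comes with each control period).
- cams.snapshot(name): name is "scene" or "side" or "wrist"; returns a dict with "image" (480x640x3 uint8, blue, green, red), "mtx" (3x3 intrinsics, pixels), "R" (3x3) and "t" (3): a world point X has camera coordinates R X + t; the wrist camera has in their place "tool_from_camera" (4x4, takes a point from camera to tool coordinates, whose origin is the TCP and whose axes are the flange's). Camera axes: x right, y down, z forward; pixel columns grow to the right and rows downward; lengths in m; the calibration is good to about 2 mm. A picture is of the moment at which its call begins: read the wrist's pose just before it. There is no depth.
- robot.job_done(): hands the job in; it is judged then, once.
Trained networks look in a picture, given as the dict that the camera call returned (one of the last four; its "shot" number tells which), for a name from the list of things; names that differ only in an ending like _2 or _b are one class to them, and where a whole thing is asked for, a point or a joint stands for the part that bears it (a point fixed in the world has none). Each returns a list of dicts, best first, with "score" (0 to 1); they miss things now and then, are a little off and sometimes report something else, mostly with a low value. They report only what shows in the picture. A call takes as long as a camera call. They do not tell look-alikes from the thing itself.
- look_for(picture, thing): "point" ([x, y, z] in m, in world coordinates, good to about 4 mm: the middle of the surface that is visible of it).
The state is a dict: "time_s": time; "joints": joint angles; "joint_vel": joint speeds; "joint_torque": joint torques, N m; "eef_pos": TCP position; "tool_rot": TCP orientation; "ft_force": force on the tool from outside, world axes, zero at the start; "moment": the same for the moment, N m; "gripper_width": finger opening in m; "grasp_force": force on a finger pad.
Only numpy, scipy, OpenCV 4.12 (cv2) and the standard library are available. Lean on these libraries where they do the work, as an engineer would, in place of code of your own. Each camera call takes 0.05 s, during which the arm holds its last target. There are 200 camera calls.

## Working session

There is one attempt and no reset: what is moved stays moved. The work goes in short steps, Python scripts to look and compute and a tool call to move; the robot and the scene stay as the last step left them, time stands still between calls to the robot, and variables do not carry over. Pictures are saved under pics/ and viewed, at most 10 in all, crops included, and the job is handed in when it is done.

Besides the shell and the picture viewer there is one more tool, called after ">>>" as name(argument=value, ...) on one line, values as JSON. step_arm: Moves the arm, as the interface text tells. Its arguments: {"type":"object","properties":{"series":{"type":"string"}},"required":["series"]}

```bash
mkdir -p pics; cat > h.py <<'E'
import numpy as np,cv2
from cell import sense,cams,robot,look_for
from scipy.spatial.transform import Rotation as Ro
np.set_printoptions(precision=4,suppress=True)
def pr(s,X):
    c=s["R"]@np.array(X)+s["t"]; p=s["mtx"]@c; return p[:2]/p[2]
E
python3 - <<'E'
from h import *
print(sense())
for n in("scene","side"):
    s=cams.snapshot(n); cv2.imwrite(f"pics/{n}0.png",s["image"])
    print(n,s["mtx"].tolist(),s["R"].tolist(),s["t"])
    for th in("cartridge_center","cartridge_head","port_mouth","spool","flux_jar","round_can"):
        for r in look_for(s,th)[:3]: print(th,r["score"],r["point"],pr(s,r["point"]))
E
```

```text
{'time_s': 0.0, 'joints': array([-0.0682,  0.4119, -0.0127,  1.597 ,  0.0056,  1.1343, -0.0822]), 'joint_vel': array([ 0.0009, -0.0008, -0.0001,  0.0012,  0.0003, -0.0009,  0.    ]), 'joint_torque': array([ -0.0003, -58.7956,   0.6417, -29.1074,  -0.0538,   0.0184,
         0.0002]), 'eef_pos': array([ 0.6245, -0.    ,  0.2218]), 'tool_rot': array([-3.14  ,  0.0001,  1.5708]), 'ft_force': array([-0.1165,  0.3065, -0.399 ]), 'moment': array([ 0.0662, -0.0193, -0.0526]), 'grasp_force': 0.0, 'gripper_width': 0.08761409189675426}
scene [[511.3436620041226, 0.0, 323.9649166441861], [0.0, 511.3436620041226, 240.05976634339095], [0.0, 0.0, 1.0]] [[-0.7984372942617999, 0.6017929467106624, -0.018523941837366886], [0.46472538277872316, 0.5964364316682, -0.654441671640853], [-0.38279002825709224, -0.5311391835180329, -0.7558855482139688]] [ 0.4235 -0.1077  1.251 ]
cartridge_center 0.68 [0.6653, -0.1357, 0.0664] [228.2333 278.7587]
cartridge_center 0.61 [0.5369, -0.0254, 0.076] [312.7767 279.3187]
cartridge_center 0.55 [0.6398, -0.0401, 0.0761] [264.4316 301.1544]
cartridge_head 0.92 [0.644, -0.
[... 720 characters left out ...]
061, 0.611173605030794, -0.738077450379273], [0.3125255629629918, -0.6686449807842859, -0.6747159862984183]] [0.433  0.2561 0.6453]
cartridge_center 0.64 [0.6469, -0.1381, 0.0683] [267.536  206.9052]
cartridge_center 0.56 [0.5205, -0.0224, 0.0726] [301.971 268.919]
cartridge_head 0.67 [0.6256, -0.0344, 0.0681] [247.3993 246.5124]
cartridge_head 0.65 [0.5234, -0.0209, 0.0727] [299.8402 268.9337]
cartridge_head 0.6 [0.6444, -0.1418, 0.0633] [269.987  208.3106]
port_mouth 0.88 [0.5984, 0.192, 0.1534] [160.9382 317.7446]
spool 0.64 [0.4604, -0.1264, 0.0487] [362.5605 249.5981]
flux_jar 0.76 [0.3538, -0.2673, 0.0531] [447.5666 216.1073]
round_can 0.84 [0.5315, -0.2666, 0.0639] [355.2278 186.3649]
```

View pics/scene0.png

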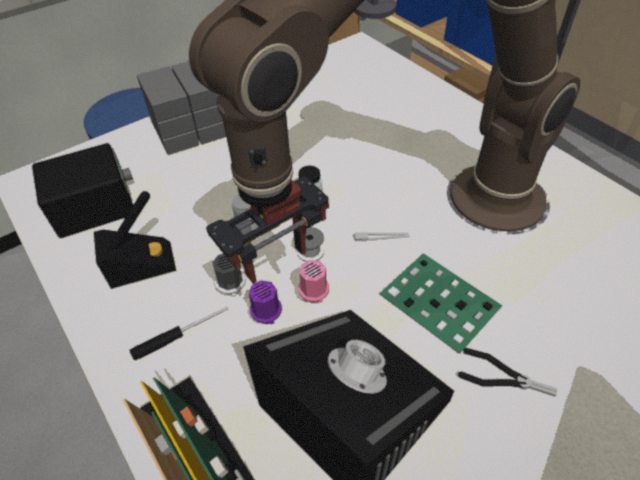

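View pics/side0.png

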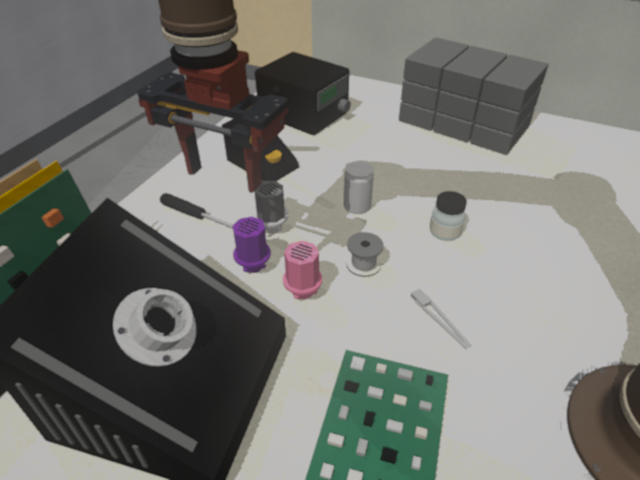

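The grey cartridge is at scene (228,275) / side (270,207), with purple and pink decoys beside it. The neck rim is at scene (363,357) / side (163,315), and the housing's low edge seems to face -y. I'll triangulate the housing corners and rim.

```bash
cat >> h.py <<'E'
def tri(s1,p1,s2,p2):
    P=[s["mtx"]@np.c_[s["R"],s["t"]] for s in(s1,s2)]
    X=cv2.triangulatePoints(P[0],P[1],np.float64(p1),np.float64(p2))[:,0]; return X[:3]/X[3]
E
python3 - <<'E'
from h import *
a=cams.snapshot("scene");b=cams.snapshot("side")
A=[tri(a,p,b,q) for p,q in [((248,345),(110,205)),((350,312),(285,325)),((452,393),(212,472)),((359,370),(154,327)),((364,356),(165,313)),((228,262),(270,187))]]
for X,p,q in zip(A,[0]*6,[0]*6): print(X,pr(a,X),pr(b,X))
e1=A[1]-A[0];e2=A[2]-A[1];n=np.cross(e1,e2);print(np.linalg.norm(e1),np.linalg.norm(e2),n/np.linalg.norm(n))
i=np.hstack([cv2.resize(a["image"][310:420,290:420],None,fx=3,fy=4),cv2.resize(b["image"][270:380,95:225],None,fx=3,fy=4)]);cv2.imwrite("pics/n.png",i)
E
```

```text
[0.7396 0.0983 0.2113] [248.3147 345.8041] [110.5287 204.1667]
[0.5091 0.0577 0.034 ] [350.0709 312.177 ] [285.1395 324.7817]
[0.4792 0.2927 0.0496] [450.3074 390.3842] [209.3793 475.8988]
[0.6086 0.1991 0.1367] [358.6157 369.2463] [153.3908 327.9382]
[0.5941 0.1913 0.1587] [363.0026 353.9085] [163.2746 315.6077]
[ 0.6508 -0.1538  0.0964] [227.5848 260.2586] [268.8656 188.7287]
0.2936028770954453 0.23746410020354886 [ 0.5904  0.1278 -0.7969]
```

View pics/n.png

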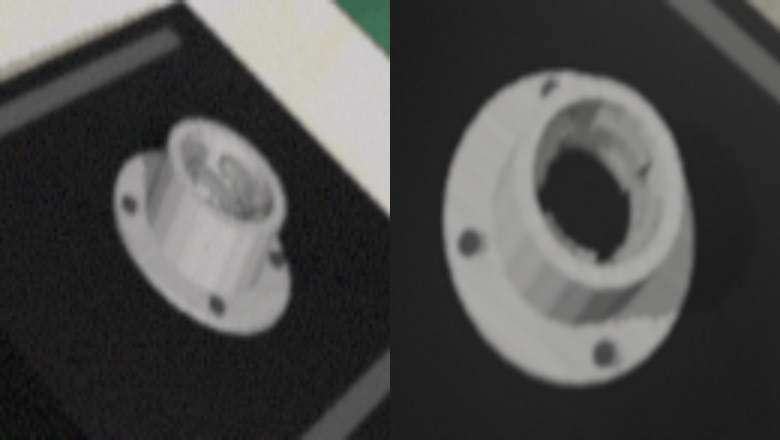

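The low front faces -x, towards the robot: the axis is about (-0.57,-0.08,0.82). Next I'll move above the cartridge.

>>> step_arm(series="-0.05 0.01 0 0 0 0 0; -0.10 0.02 0 0 0 0 0; -0.145 0.028 0 0 0 0 0; -0.145 0.028 0 0 0 0 0")

```text
time_s: 1.3
eef_pos: [0.6525, -0.1506, 0.2223]
tool_rot: [-3.141, 0.003, 1.564]
ft_force: [-0.4, 0.1, -0.1]
gripper_width: 0.0876
grasp_force: 0.0
```

```bash
cat >> h.py <<'E'
def wrist():
    st=sense();w=cams.snapshot("wrist");T=np.eye(4);T[:3,:3]=Ro.from_euler("xyz",st["tool_rot"]).as_matrix();T[:3,3]=st["eef_pos"]
    C=np.linalg.inv(T@w["tool_from_camera"]);v=dict(mtx=w["mtx"],R=C[:3,:3],t=C[:3,3]);return st,w,v
def ray(v,p,z):
    d=v["R"].T@np.linalg.inv(v["mtx"])@np.array([p[0],p[1],1.]);o=-v["R"].T@v["t"];return o+d*(z-o[2])/d[2]
E
python3 - <<'E'
from h import *
st,w,v=wrist();print(st["eef_pos"],st["tool_rot"],st["joints"]);print(w["tool_from_camera"],w["mtx"])
cv2.imwrite("pics/w1.png",w["image"])
for th in("cartridge_center","cartridge_head"):
    for r in look_for(w,th)[:3]: print(th,r["score"],r["point"],pr(v,r["point"]))
a=cams.snapshot("scene");b=cams.snapshot("side")
for s in(a,b):
  print([(r["score"],r["point"]) for r in look_for(s,"cartridge_head")])
E
```

```text
[ 0.6525 -0.1506  0.2223] [-3.1412  0.0026  1.564 ] [ 0.1296  0.4873  0.035   1.4794 -0.0149  1.1752  0.1594]
[[ 0.0005 -0.9645 -0.2642  0.0721]
 [ 1.      0.0002  0.0014  0.0006]
 [-0.0013 -0.2642  0.9645 -0.161 ]
 [ 0.      0.      0.      1.    ]] [[387.0083   0.     310.4806]
 [  0.     387.0083 241.3059]
 [  0.       0.       1.    ]]
cartridge_center 0.87 [0.6378, -0.057, 0.0906] [287.6582 103.6014]
cartridge_center 0.84 [0.6523, -0.1546, 0.0923] [308.9578 236.3055]
cartridge_center 0.56 [0.5399, -0.0394, 0.0913] [147.2495  77.83  ]
cartridge_head 0.93 [0.6519, -0.1499, 0.0916] [308.4003 230.2168]
cartridge_head 0.71 [0.5378, -0.0396, 0.0956] [141.7115  77.2869]
cartridge_head 0.62 [0.6369, -0.0498, 0.0954] [285.7552  92.1492]
[(0.93, [0.5421, -0.0253, 0.0765]), (0.82, [0.6615, -0.1422, 0.0747]), (0.66, [0.6451, -0.037, 0.0815])]
[(0.96, [0.6414, -0.1406, 0.0661]), (0.96, [0.5239, -0.0232, 0.0761]), (0.65, [0.6213, -0.0385, 0.0685])]
```

View pics/w1.png

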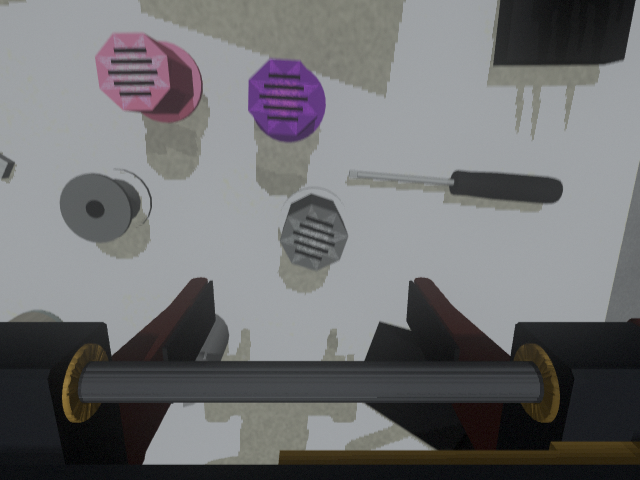

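The cartridge head top is at about (313,237). I'll take a zoomed crop to get its flats.

```bash
python3 - <<'E'
from h import *
i=cv2.imread("pics/w1.png")[180:300,260:370];cv2.imwrite("pics/w1c.png",cv2.resize(i,None,fx=5,fy=5,interpolation=cv2.INTER_CUBIC))
E
```

```text
(no output)
```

View pics/w1c.png

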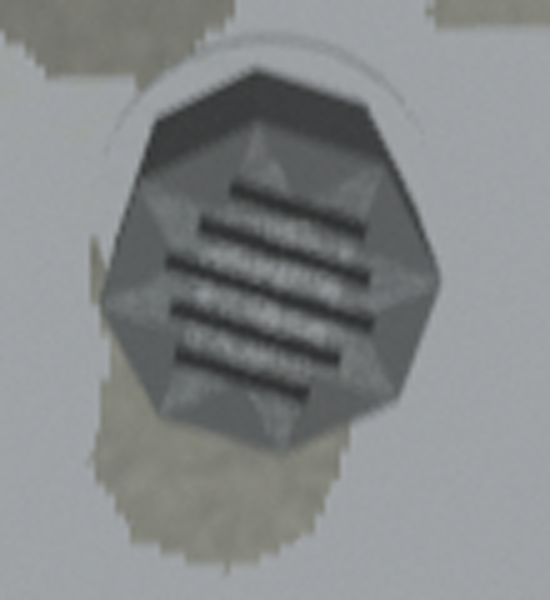

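```bash
python3 - <<'E'
from h import *
st,w,v=wrist()
P=np.array([(258,120),(382,165),(438,283),(398,400),(285,452),(163,415),(103,298),(143,178)])/5+[260,180]
X=np.array([ray(v,p,.092)[:2] for p in P]);c=X.mean(0);d=X-c
ang=np.degrees(np.arctan2(d[:,1],d[:,0]))
print(c,np.linalg.norm(d,axis=1),ang,"vertex mod45",(ang%45),"tool y dir 84..: ",Ro.from_euler("xyz",st["tool_rot"]).as_matrix())
T=Ro.from_euler("xyz",st["tool_rot"]).as_matrix()
dt=T.T@np.array([*(c-st["eef_pos"][:2]),0]);print("tool shift",dt)
E
```

```text
[ 0.6572 -0.1487] [0.027  0.0262 0.026  0.0269 0.0267 0.0266 0.0263 0.0267] [  94.6073   49.8506    2.9115  -41.5078  -85.0077 -129.9125 -177.3493
  137.9162] vertex mod45 [4.6073 4.8506 2.9115 3.4922 4.9923 5.0875 2.6507 2.9162] tool y dir 84..:  [[-0.0021  1.      0.0002]
 [ 1.      0.0021  0.0005]
 [ 0.0005  0.0002 -1.    ]]
tool shift [-0.0053  0.004  -0.    ]
```

>>> step_arm(series="-0.0055 0.004 0.03 0 0 9 0; -0.0055 0.004 0.06 0 0 18.5 0; -0.0055 0.004 0.1 0 0 18.5 0; -0.0055 0.004 0.14 0 0 18.5 0; -0.0055 0.004 0.165 0 0 18.5 0; -0.0055 0.004 0.177 0 0 18.5 0; -0.0055 0.004 0.177 0 0 18.5 0; -0.0055 0.004 0.177 0 0 18.5 1; -0.0055 0.004 0.177 0 0 18.5 1; -0.0055 0.004 0.177 0 0 18.5 1")

```text
time_s: 2.95
eef_pos: [0.6574, -0.1506, 0.0465]
tool_rot: [3.14, -0.0, 1.248]
ft_force: [0.5, 0.8, 0.7]
gripper_width: 0.0613
grasp_force: 0.0
```

>>> step_arm(series="0 0 0 0 0 0 1; 0 0 0 0 0 0 1; 0 0 0 0 0 0 1; 0 0 0 0 0 0 1")

```text
time_s: 3.45
eef_pos: [0.6572, -0.1505, 0.046]
tool_rot: [3.141, -0.0, 1.248]
ft_force: [-1.1, -0.1, 4.9]
gripper_width: 0.0496
grasp_force: 30.0
```

Gripped on flats (49.6 mm). Lift.

>>> step_arm(series="0 0 -0.04 0 0 0 1; 0 0 -0.09 0 0 0 1; 0 0 -0.14 0 0 0 1; 0 0 -0.19 0 0 0 1; 0 0 -0.22 0 0 0 1")

```text
time_s: 4.08
eef_pos: [0.6573, -0.1506, 0.2679]
tool_rot: [3.14, -0.0, 1.248]
ft_force: [0.5, 0.2, -2.8]
gripper_width: 0.05
grasp_force: 30.0
```

```bash
cat >> h.py <<'E'
def goal(pos,Rg):
    st=sense();T=Ro.from_euler("xyz",st["tool_rot"]);p=T.inv().apply(np.array(pos)-st["eef_pos"])
    rv=np.degrees((T.inv()*Ro.from_matrix(Rg)).as_rotvec());print("shift",p,"rotvec",rv,np.linalg.norm(rv));return p,rv
def align(a,extra=0):
    "minimal turn of the present tool so that its z is -a, then extra deg about tool z"
    T=Ro.from_euler("xyz",sense()["tool_rot"]);z=T.apply([0,0,1]);ax=np.cross(z,-a);s=np.linalg.norm(ax)
    d=Ro.from_rotvec(ax/s*np.arctan2(s,z@-a)) if s>1e-9 else Ro.identity()
    return (d*T*Ro.from_euler("z",extra,degrees=True)).as_matrix()
E
python3 - <<'E'
from h import *
a=cams.snapshot("scene");b=cams.snapshot("side")
for s,P in((a,[(350,312),(452,393)]),(b,[(285,325),(212,472)])): print([ray(s,p,.05) for p in P])
print(sense()["joints"])
th=np.radians(7.3)
ax=np.array([-.5736*np.cos(th),-.5736*np.sin(th),.8192]);M=np.array([.594,.190,.160])
Rg=align(ax);print(Rg); goal(M+.14*ax,Rg); goal(M+.14*ax+Rg@[-.06,0,0],Rg)
E
```

```text
[array([0.5157, 0.0651, 0.05  ]), array([0.4805, 0.2979, 0.05  ])]
[array([0.5025, 0.069 , 0.05  ]), array([0.4788, 0.288 , 0.05  ])]
[ 0.0804  0.4641  0.1103  1.4102 -0.0518  1.2645 -0.1286]
[[ 0.2389  0.7869  0.5689]
 [ 0.9385 -0.3376  0.0729]
 [ 0.2494  0.5165 -0.8192]]
shift [ 0.2679 -0.2415 -0.0068] rotvec [-31.1978  15.1736  -0.    ] 34.69205350566648
shift [ 0.2099 -0.2373  0.0081] rotvec [-31.1978  15.1736  -0.    ] 34.69205350566648
```

>>> step_arm(series="0.04 -0.04 -0.01 -5 2.5 0 1; 0.08 -0.08 -0.01 -11 5 0 1; 0.12 -0.12 0 -17 8 0 1; 0.16 -0.17 0 -23 11 0 1; 0.20 -0.21 0.005 -28 13.5 0 1; 0.22 -0.238 0.005 -31.2 15.2 0 1; 0.22 -0.238 0.005 -31.2 15.2 0 1; 0.22 -0.238 0.005 -31.2 15.2 0 1")

```text
time_s: 5.18
eef_pos: [0.5005, 0.1331, 0.2594]
tool_rot: [2.587, -0.25, 1.32]
ft_force: [0.5, -0.7, -1.8]
gripper_width: 0.0499
grasp_force: 30.0
```

```bash
python3 - <<'E'
from h import *
st,w,v=wrist();print(st["eef_pos"],st["tool_rot"],st["joints"])
print([(r["score"],r["point"],pr(v,r["point"])) for r in look_for(w,"port_mouth")])
for h in(2.,7.3,12.):
  th=np.radians(h);a=np.array([-.5736*np.cos(th),-.5736*np.sin(th),.8192]);M=np.array([.594,.192,.161]);print(h,pr(v,M),pr(v,M-.034*a))
cv2.imwrite("pics/w2.png",w["image"])
E
```

```text
[0.5005 0.1331 0.2594] [ 2.5868 -0.2503  1.3205] [-0.2541 -0.0949 -0.2229  2.2774  0.4435  0.4206 -1.1613]
[(0.58, [0.6018, 0.1888, 0.1486], array([316.1516, 165.1196]))]
2.0 [315.2371 160.8824] [315.8819 160.2413]
7.3 [315.2371 160.8824] [315.031  158.2372]
12.0 [315.2371 160.8824] [314.1521 156.5212]
```

View pics/w2.png

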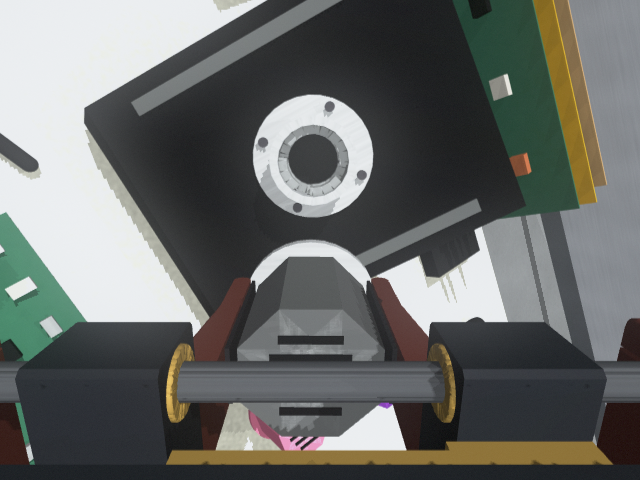

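The neck's plate is centred at about (313,155) and its bore at (313,159), clear of the held cartridge. I'll refine the centre by ellipse fits and the azimuth from the strips and edges.

```bash
python3 - <<'E'
from h import *
st,w,v=wrist();g=cv2.cvtColor(w["image"],6)
def big(mask,x,y):
    n,l=cv2.connectedComponents(mask.astype(np.uint8));return (l==l[y,x]).astype(np.uint8)
pl=big(g>90,265,180);pl[235:]=0
c,_=cv2.findContours(pl,0,1);c=max(c,key=cv2.contourArea);print("plate",cv2.fitEllipse(cv2.convexHull(c)))
hole=big(g<70,313,158);c,_=cv2.findContours(hole,0,1);c=max(c,key=cv2.contourArea);print("hole",cv2.fitEllipse(cv2.convexHull(c)))
# ring: radial profile edges
for r0 in(160,):
  cx,cy=313.5,160;pts=[]
  for t in np.radians(np.arange(0,360,10)):
    rr=np.arange(29,42,.5);pf=cv2.remap(cv2.GaussianBlur(g,(3,3),0),np.float32(cx+rr*np.cos(t))[None],np.float32(cy+rr*np.sin(t))[None],1)[0].astype(float)
    k=np.argmax(np.abs(np.gradient(pf)));pts.append((cx+rr[k]*np.cos(t),cy+rr[k]*np.sin(t)))
  P=np.float32(pts);print("rim",cv2.fitEllipse(P),np.round(np.hypot(*(P-[cx,cy]).T)))
# strips -> azimuth
s=((g>95)&(g<150)).astype(np.uint8)
for seed in((200,80),(420,237)):
    m=big(s,*seed);ys,xs=np.nonzero(m);print(seed,len(xs),g[seed[1],seed[0]])
    if 200<len(xs)<8000:
        vx,vy,x0,y0=cv2.fitLine(np.c_[xs,ys].astype(np.float32),2,0,.01,.01).ravel()
        d1=np.linalg.inv(v["mtx"])@[x0,y0,1];d2=np.linalg.inv(v["mtx"])@[x0+50*vx,y0+50*vy,1]
        n=v["R"].T@np.cross(d1,d2)
        for h in np.arange(0,16,1.):
            t=np.radians(h);a=np.array([-.5736*np.cos(t),-.5736*np.sin(t),.8192]);d=np.cross(n,a);d*=-np.sign(d[2])
            az=np.degrees(np.arctan2(-d[1],-d[0]));
            if abs(az-h)<1:print("az",h,az)
        print(vx,vy,x0,y0)
E
```

```text
plate ((310.0078430175781, 155.21804809570312), (120.47932434082031, 123.6142578125), 0.3295992612838745)
hole ((310.06402587890625, 158.28382873535156), (48.27234649658203, 48.706939697265625), 136.22952270507812)
rim ((310.3323974609375, 160.5491485595703), (70.51558685302734, 72.11776733398438), 25.739501953125) [32. 32. 32. 32. 33. 34. 35. 34. 36. 36. 36. 38. 37. 38. 39. 39. 40. 39.
 39. 39. 38. 39. 29. 38. 37. 37. 36. 36. 35. 34. 34. 33. 33. 32. 33. 33.]
(200, 80) 242174 56
(420, 237) 1674 118
az 8.0 8.791056925798276
az 9.0 8.792122402574321
0.90234166 -0.4310215 417.60214 231.50537
```

```bash
python3 - <<'E'
from h import *
st,w,v=wrist();print(st["eef_pos"],st["tool_rot"])
M0=np.array([.594,.192,.161]);dep=(v["R"]@M0+v["t"])[2];print("dep",dep)
for p,D in(((310.3,160.5),.2877),((310.3,160.5),dep)):
    print(v["R"].T@(np.linalg.inv(v["mtx"])@[*p,1]*D-v["t"]))
t=np.radians(8.8);a=np.array([-.5736*np.cos(t),-.5736*np.sin(t),.8192])
M=v["R"].T@(np.linalg.inv(v["mtx"])@[310.3,160.5,1]*(dep+.2877)/2-v["t"]);print(M)
for d in(0,.026,.03,.034): print(d,pr(v,M-d*a))
A=cams.snapshot("scene");B=cams.snapshot("side");print(pr(A,M),pr(B,M),pr(A,M-.034*a),pr(B,M-.034*a))
# held cartridge in scene/side
print([(r["score"],r["point"]) for s in(A,B) for r in look_for(s,"cartridge_head")])
T=Ro.from_euler("xyz",st["tool_rot"]).as_matrix();print("tool y angle etc",T)
for d in(.06,.036): print(d);goal(M+d*a,align(a))
E
```

```text
[0.5018 0.1325 0.2602] [ 2.5859 -0.2516  1.3179]
dep 0.2931319836580328
[0.5897 0.1927 0.1648]
[0.5927 0.1928 0.1601]
[0.5912 0.1928 0.1624]
0 [310.3 160.5]
0.026 [310.2685 157.9977]
0.03 [310.2641 157.6475]
0.034 [310.2598 157.3056]
[365.153  352.4143] [163.8181 315.3187] [356.301  368.9882] [154.2777 326.4774]
[(0.98, [0.6416, -0.0388, 0.0815]), (0.81, [0.5403, -0.0238, 0.0757]), (0.77, [0.5107, 0.1366, 0.2725]), (0.76, [0.5234, -0.0193, 0.0643]), (0.58, [0.4899, 0.1464, 0.2792])]
tool y angle etc [[ 0.2423  0.7897  0.5636]
 [ 0.9377 -0.3397  0.0728]
 [ 0.249   0.5109 -0.8228]]
0.06
shift [0.0522 0.0006 0.0757] rotvec [0.0678 0.8423 0.    ] 0.8450062377659575
0.036
shift [0.0525 0.0006 0.0997] rotvec [0.0678 0.8423 0.    ] 0.8450062377659575
```

The arm was still settling between my pictures and pose readings, so the grip is off-centre along tool x. I'll re-measure the rim and the held flange with the arm at rest, in one script.

```bash
cat > m.py <<'E'
from h import *
def big(mask,x,y):
    n,l=cv2.connectedComponents(mask.astype(np.uint8));return (l==l[y,x]).astype(np.uint8)
for _ in range(2): st,w,v=wrist()
print(st["time_s"],st["eef_pos"],st["tool_rot"],abs(st["joint_vel"]).max());g=cv2.GaussianBlur(cv2.cvtColor(w["image"],6),(3,3),0)
cv2.imwrite("pics/w3.png",w["image"])
cx,cy=310.3,160.5
for it in range(3):
  pts=[]
  for t in np.radians(np.arange(0,360,10)):
    rr=np.arange(31,40,.5);pf=cv2.remap(g,np.float32(cx+rr*np.cos(t))[None],np.float32(cy+rr*np.sin(t))[None],1)[0].astype(float)
    k=np.argmax(np.gradient(pf));pts.append((cx+rr[k]*np.cos(t),cy+rr[k]*np.sin(t)))
  P=np.float32(pts);e=cv2.fitEllipse(P);cx,cy=e[0]
print("rim",e,np.round(np.hypot(*(P-[cx,cy]).T)))
pl=big(g>90,265,180);pl[232:]=0;c,_=cv2.findContours(pl,0,1);e2=cv2.fitEllipse(cv2.convexHull(max(c,key=cv2.contourArea)));print("plate",e2)
D=387*.053/max(e[1])
print("M",v["R"].T@(np.linalg.inv(v["mtx"])@[cx,cy,1]*D-v["t"]),D)
T=Ro.from_euler("xyz",st["tool_rot"]).as_matrix()
for off in(0,-.003,-.006,-.009):
    print(off,"flange edge",pr(v,st["eef_pos"]+T@[.032+off,0,-.011+.0]),pr(v,st["eef_pos"]+T@[.032+off,0,.016]),"head",pr(v,st["eef_pos"]+T@[.025+off,0,.011]))
print(g[225:265,310])
i=w["image"][215:345,230:390];cv2.imwrite("pics/w3c.png",cv2.resize(i,None,fx=4,fy=4,interpolation=2))
E
python3 m.py
```

```text
5.625 [0.5013 0.1334 0.2606] [ 2.585  -0.252   1.3197] 0.004423520317835461
rim ((310.26220703125, 161.51390075683594), (71.02556610107422, 71.49838256835938), 177.95787048339844) [35. 35. 35. 35. 36. 36. 36. 36. 36. 36. 36. 36. 35. 36. 36. 36. 36. 36.
 36. 36. 36. 36. 36. 35. 35. 36. 35. 36. 35. 36. 35. 36. 35. 36. 35. 35.]
plate ((310.2420349121094, 156.4711151123047), (120.96617889404297, 123.5286865234375), 177.88157653808594)
M [0.5885 0.193  0.1659] 0.28687362235627495
0 flange edge [309.9486 238.8153] [309.9826 223.9553] head [309.9882 241.196 ]
-0.003 flange edge [309.9542 246.0111] [309.9872 230.1857] head [309.9929 247.4537]
-0.006 flange edge [309.9598 253.1341] [309.9918 236.3622] head [309.9975 253.6564]
-0.009 flange edge [309.9652 260.1856] [309.9964 242.4854] head [310.0021 259.8047]
[ 54  54  54  54  54  54  54  54  53  53  53  53  55  68 107 152 180 204
 222 226 226 226 229 231 231 230 230 230 231 229 216 171 116  93  93  93
  93  94  94  93]
```

View pics/w3c.png

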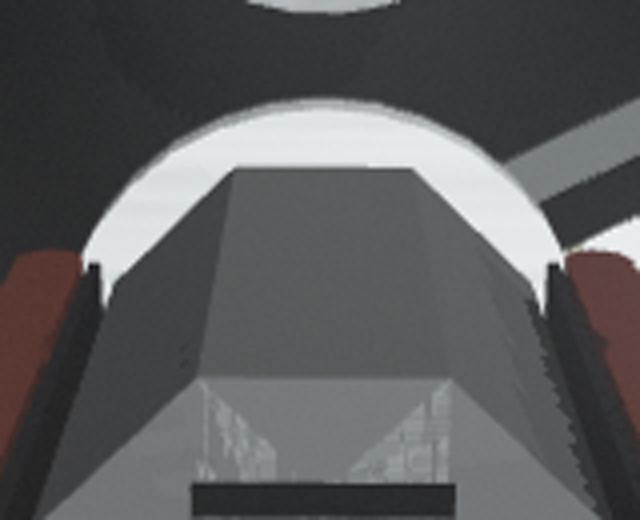

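The cartridge sits -7.2 mm along tool x in the grip (flange and head edges agree). I'll compensate for that and approach.

```bash
cat >> h.py <<'E'
OFF=np.array([-.0072,0,0]);t_=np.radians(11);AX=np.array([-.5736*np.cos(t_),-.5736*np.sin(t_),.8192]);MO=np.array([.5898,.193,.1642])
def rel():
    st=sense();T=Ro.from_euler("xyz",st["tool_rot"]).as_matrix();c=st["eef_pos"]+T@OFF
    d=c-MO;z=d@AX;lat=T.T@(d-z*AX);print("t",st["time_s"],"h",z,"lat tool",lat[:2],"tilt",np.degrees(np.arccos(-T[:,2]@AX)),"F tool",T.T@st["ft_force"],"Mo",T.T@st["moment"],"j",st["joints"],"w",st["gripper_width"]);return st,T
E
python3 - <<'E'
from h import *
rel();Rg=align(AX)
for d in(.07,.04): goal(MO+d*AX-Rg@OFF,Rg)
E
```

```text
t 5.675 h 0.13557656161224624 lat tool [-0.0558 -0.002 ] tilt 1.9641818172366567 F tool [ 0.1517 -2.0416  2.0146] Mo [ 0.7151 -0.3773 -0.0442] j [-0.2539 -0.0957 -0.2232  2.276   0.4447  0.4207 -1.1637] w 0.049624284154798734
shift [0.058  0.0012 0.0634] rotvec [ 0.6641  1.94   -0.    ] 2.0504912471245196
shift [0.059  0.0009 0.0934] rotvec [ 0.6641  1.94   -0.    ] 2.0504912471245196
```

>>> step_arm(series="0.02 0 0.005 0.3 1 0 1; 0.04 0.001 0.01 0.6 1.9 0 1; 0.058 0.001 0.03 0.6 1.9 0 1; 0.058 0.001 0.05 0.6 1.9 0 1; 0.058 0.001 0.063 0.6 1.9 0 1; 0.058 0.001 0.063 0.6 1.9 0 1; 0.058 0.001 0.063 0.6 1.9 0 1; 0.058 0.001 0.063 0.6 1.9 0 1")

```text
time_s: 6.68
eef_pos: [0.5515, 0.1928, 0.2246]
tool_rot: [2.59, -0.281, 1.339]
ft_force: [0.4, -0.4, -1.6]
gripper_width: 0.0499
grasp_force: 30.0
```

```bash
python3 - <<'E'
from h import *
I=[]
A=cams.snapshot("scene");B=cams.snapshot("side");rel()
for s,(x,y) in((A,(300,260)),(B,(95,210))):I.append(cv2.resize(s["image"][y:y+140,x:x+130],None,fx=3,fy=4,interpolation=2))
cv2.imwrite("pics/ap.png",np.hstack(I))
E
```

```text
t 6.775 h 0.07102548590984434 lat tool [ 0.0006 -0.0001] tilt nan F tool [-1.5273 -0.832   2.2009] Mo [ 0.76   -0.4161  0.0514] j [-0.2883  0.0847 -0.2652  2.2057  0.706   0.3486 -1.4661] w 0.049942182698054775h.py:26: RuntimeWarning: invalid value encountered in arccos
  d=c-MO;z=d@AX;lat=T.T@(d-z*AX);print("t",st["time_s"],"h",z,"lat tool",lat[:2],"tilt",np.degrees(np.arccos(-T[:,2]@AX)),"F tool",T.T@st["ft_force"],"Mo",T.T@st["moment"],"j",st["joints"],"w",st["gripper_width"]);return st,T
```

View pics/ap.png

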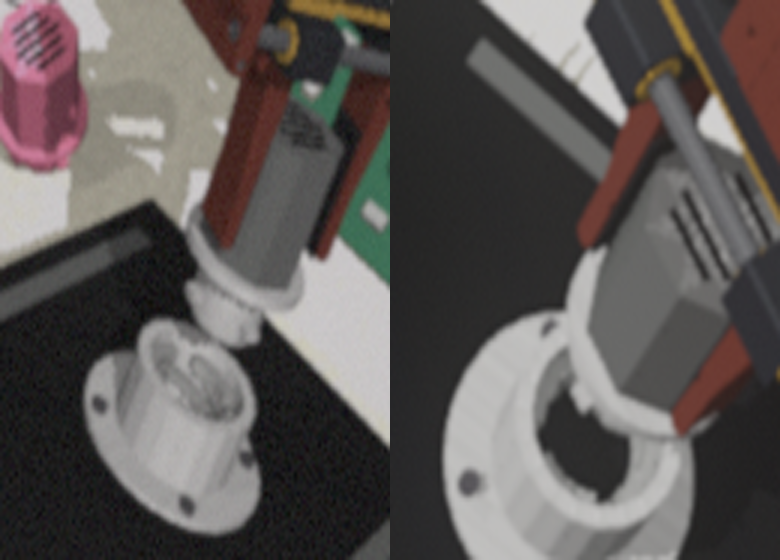

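>>> step_arm(series="-0.0005 0 0.012 0 0 0 1; -0.0005 0 0.022 0 0 0 1; -0.0005 0 0.026 0 0 0 1; -0.0005 0 0.030 0 0 0 1; -0.0005 0 0.033 0 0 0 1; -0.0005 0 0.033 0 0 0 1")

```text
time_s: 7.52
eef_pos: [0.5699, 0.1955, 0.1966]
tool_rot: [2.59, -0.28, 1.338]
ft_force: [0.6, 0.9, -2.1]
gripper_width: 0.0502
grasp_force: 30.0
```

```bash
python3 -W ignore -c "
from h import *
rel()"
```

```text
t 7.525 h 0.03752041163459033 lat tool [-0.0002 -0.0004] tilt nan F tool [ 0.3827 -0.8395  2.122 ] Mo [ 0.7355 -0.3746 -0.0131] j [-0.3251  0.1575 -0.2173  2.2028  0.8624  0.2995 -1.6131] w 0.050228920305389405
```

>>> step_arm(series="0 0 0.002 0 0 0 1; 0 0 0.004 0 0 0 1; 0 0 0.006 0 0 0 1; 0 0 0.006 0 0 0 1")

```text
time_s: 8.02
eef_pos: [0.5733, 0.1961, 0.1915]
tool_rot: [2.591, -0.28, 1.338]
ft_force: [0.6, -0.2, -3.0]
gripper_width: 0.0499
grasp_force: 30.0
```

```bash
python3 -W ignore -c "
from h import *
rel()"
```

```text
t 8.025 h 0.0313771889856557 lat tool [-0.0003 -0.0005] tilt nan F tool [-0.9329 -0.9679  2.7809] Mo [ 0.7359 -0.4039 -0.0088] j [-0.3344  0.1707 -0.2054  2.2017  0.8921  0.2909 -1.6414] w 0.049871884190310224
```

>>> step_arm(series="0 0 0.002 0 0 0 1; 0 0 0.003 0 0 0 1; 0 0 0.003 0 0 0 1")

```text
time_s: 8.4
eef_pos: [0.575, 0.1965, 0.1892]
tool_rot: [2.591, -0.28, 1.338]
ft_force: [0.6, 0.5, -2.1]
gripper_width: 0.0502
grasp_force: 30.0
```

```bash
python3 -W ignore -c "
from h import *
rel()"
```

```text
t 8.4 h 0.028455531877074496 lat tool [-0.0003 -0.0004] tilt nan F tool [ 0.0624 -0.765   2.0752] Mo [ 0.7565 -0.3864  0.0296] j [-0.3392  0.177  -0.1993  2.201   0.9068  0.2866 -1.6555] w 0.0501541232156631
```

>>> step_arm(series="0 0 0.001 0 0 0 1; 0 0 0.002 0 0 0 1; 0 0 0.003 0 0 0 1; 0 0 0.003 0 0 0 1")

```text
time_s: 8.9
eef_pos: [0.576, 0.1976, 0.1883]
tool_rot: [2.589, -0.281, 1.34]
ft_force: [-17.3, -2.7, 16.3]
gripper_width: 0.05
grasp_force: 30.0
```

```bash
python3 -W ignore -c "
from h import *
rel()"
```

```text
t 8.9 h 0.026948577014227978 lat tool [ 0.0007 -0.0004] tilt nan F tool [ -1.772   -4.6619 -23.3728] Mo [ 1.5322 -1.1176  0.003 ] j [-0.3447  0.1802 -0.1944  2.201   0.9214  0.2832 -1.6701] w 0.049991155206882194
```

Lugs are on the thread tops (23 N). I'll ease off and turn backward about the cartridge axis under a light push.

>>> step_arm(series="0 0 -0.0008 0 0 0 1; 0 -0.0004 -0.0008 0 0 -3 1; 0 -0.0008 -0.0008 0 0 -6 1; -0.0001 -0.0011 -0.0008 0 0 -9 1; -0.0001 -0.0011 -0.0008 0 0 -9 1")

```text
time_s: 9.52
eef_pos: [0.575, 0.1974, 0.1878]
tool_rot: [2.557, -0.196, 1.476]
ft_force: [-9.8, -1.9, 8.5]
gripper_width: 0.05
grasp_force: 30.0
```

```bash
python3 -W ignore -c "
from h import *
rel()"
```

```text
t 9.525 h 0.027173037834961902 lat tool [ 0.0003 -0.0002] tilt nan F tool [ -1.1104  -3.1181 -12.7247] Mo [ 1.2088 -0.7083  0.188 ] j [-0.3228  0.1811 -0.2197  2.2016  0.9338  0.2877 -1.525 ] w 0.04998892546693729
```

>>> step_arm(series="0 -0.0004 0 0 0 -3 1; 0 -0.0008 0 0 0 -6 1; -0.0001 -0.0011 0 0 0 -9 1; -0.0002 -0.0015 0 0 0 -12 1; -0.0002 -0.0015 0 0 0 -12 1")

```text
time_s: 10.15
eef_pos: [0.5741, 0.1974, 0.1872]
tool_rot: [2.533, -0.078, 1.65]
ft_force: [-9.1, -1.7, 8.1]
gripper_width: 0.0502
grasp_force: 30.0
```

```bash
python3 -W ignore -c "
from h import *
rel()"
```

```text
t 10.15 h 0.02717129920558596 lat tool [0.0002 0.0002] tilt nan F tool [ -0.321   -2.8955 -11.9429] Mo [ 1.1043 -0.4387  0.1362] j [-0.2963  0.183  -0.2504  2.2027  0.9552  0.2921 -1.3365] w 0.05015184413708711
```

>>> step_arm(series="0 -0.0004 0 0 0 -3 1; 0 -0.0008 0 0 0 -6 1; -0.0001 -0.0011 0 0 0 -9 1; -0.0002 -0.0015 0 0 0 -12 1; -0.0002 -0.0015 0 0 0 -12 1")

```text
time_s: 10.78
eef_pos: [0.5727, 0.1974, 0.1862]
tool_rot: [2.53, 0.042, 1.822]
ft_force: [-9.3, -1.4, 8.3]
gripper_width: 0.0501
grasp_force: 30.0
```

```bash
python3 -W ignore -c "
from h import *
rel()"
```

```text
t 10.775 h 0.027182109337632453 lat tool [0.0003 0.0002] tilt nan F tool [  0.5799  -2.8576 -12.153 ] Mo [ 1.2644 -0.0655  0.1327] j [-0.2703  0.1849 -0.2806  2.2047  0.9752  0.2959 -1.1463] w 0.05010971663232779
```

>>> step_arm(series="0 -0.0004 0 0 0 -3 1; 0 -0.0008 0 0 0 -6 1; -0.0001 -0.0011 0 0 0 -9 1; -0.0002 -0.0015 0 0 0 -12 1; -0.0002 -0.0015 0 0 0 -12 1")

```text
time_s: 11.4
eef_pos: [0.5714, 0.197, 0.1853]
tool_rot: [2.547, 0.161, 1.996]
ft_force: [-10.4, -1.8, 8.8]
gripper_width: 0.0502
grasp_force: 30.0
```

```bash
python3 -W ignore -c "
from h import *
rel()"
```

```text
t 11.4 h 0.027204608072147016 lat tool [0.0005 0.0001] tilt nan F tool [  1.2164  -3.3181 -13.2541] Mo [1.4157 0.3662 0.1345] j [-0.2442  0.1867 -0.31    2.2068  0.994   0.2994 -0.9544] w 0.0501900230551124
```

>>> step_arm(series="0 -0.0004 0 0 0 -3 1; 0 -0.0008 0 0 0 -6 1; -0.0001 -0.0011 0 0 0 -9 1; -0.0002 -0.0015 0 0 0 -12 1; -0.0002 -0.0015 0 0 0 -12 1")

```text
time_s: 12.02
eef_pos: [0.5704, 0.1961, 0.1843]
tool_rot: [2.587, 0.275, 2.176]
ft_force: [-8.8, -0.9, 7.7]
gripper_width: 0.0501
grasp_force: 30.0
```

```bash
python3 -W ignore -c "
from h import *
rel()"
```

```text
t 12.025 h 0.027093192818514068 lat tool [0.0004 0.    ] tilt nan F tool [  2.0269  -2.0616 -11.3153] Mo [1.1669 0.6381 0.175 ] j [-0.2178  0.1888 -0.3383  2.2088  1.0114  0.3026 -0.7603] w 0.050109081843106515
```

>>> step_arm(series="0 -0.0004 0 0 0 -3 1; 0 -0.0008 0 0 0 -6 1; -0.0001 -0.0011 0 0 0 -9 1; -0.0002 -0.0015 0 0 0 -12 1; -0.0002 -0.0015 0 0 0 -12 1")

```text
time_s: 12.65
eef_pos: [0.57, 0.1943, 0.183]
tool_rot: [2.649, 0.38, 2.366]
ft_force: [-0.3, -0.5, -1.7]
gripper_width: 0.0496
grasp_force: 30.0
```

```bash
python3 -W ignore -c "
from h import *
rel()"
```

```text
t 12.65 h 0.02642906511160569 lat tool [-0.0001 -0.0005] tilt nan F tool [ 0.451  -1.2748  1.1693] Mo [ 0.572   0.5488 -0.0008] j [-0.1909  0.1921 -0.365   2.2101  1.0276  0.3055 -0.5648] w 0.04959237230182357
```

The gap has been met, since the push force fell to zero. Now down.

>>> step_arm(series="0 0 0.002 0 0 0 1; 0 0 0.004 0 0 0 1; 0 0 0.006 0 0 0 1; 0 0 0.0075 0 0 0 1; 0 0 0.0075 0 0 0 1")

```text
time_s: 13.28
eef_pos: [0.5741, 0.1953, 0.1765]
tool_rot: [2.65, 0.38, 2.367]
ft_force: [0.4, 1.0, -3.7]
gripper_width: 0.0496
grasp_force: 30.0
```

```bash
python3 -W ignore -c "
from h import *
rel()"
```

```text
t 13.275 h 0.01868226089821121 lat tool [ 0.0001 -0.0006] tilt nan F tool [ 1.739  -0.6812  3.3695] Mo [0.6486 0.5784 0.0036] j [-0.2049  0.2089 -0.3489  2.2082  1.071   0.2982 -0.6056] w 0.04959003717073337
```

>>> step_arm(series="0 0 0.0012 0 0 0 1; 0 -0.0004 0.0012 0 0 -3 1; 0 -0.0008 0.0012 0 0 -6 1; 0 -0.0008 0.0012 0 0 -6 1")

```text
time_s: 13.78
eef_pos: [0.5741, 0.1948, 0.1751]
tool_rot: [2.69, 0.427, 2.468]
ft_force: [-2.4, -0.5, -3.2]
gripper_width: 0.0497
grasp_force: 30.0
```

```bash
python3 -W ignore -c "
from h import *
rel()"
```

```text
t 13.775 h 0.017622878174248686 lat tool [ 0.0004 -0.0008] tilt nan F tool [ 2.7393 -2.6832  1.2083] Mo [0.8555 1.0541 0.1101] j [-0.1939  0.2121 -0.3602  2.2093  1.0856  0.2987 -0.5143] w 0.0497013034157226
```

>>> step_arm(series="0 -0.0003 0 0 0 -2 1; 0 -0.0005 0 0 0 -4 1; 0 -0.0005 0 0 0 -4 1; 0 -0.0005 0 0 0 -4 1")

```text
time_s: 14.28
eef_pos: [0.5739, 0.1943, 0.1749]
tool_rot: [2.72, 0.456, 2.538]
ft_force: [-5.1, 0.2, -3.5]
gripper_width: 0.0497
grasp_force: 30.0
```

```bash
python3 -W ignore -c "
from h import *
rel()"
```

```text
t 14.275 h 0.017595660526253783 lat tool [ 0.0005 -0.0009] tilt nan F tool [ 5.4586 -3.0045  0.0151] Mo [1.1261 1.567  0.3222] j [-0.1853  0.2128 -0.369   2.2098  1.0904  0.3    -0.4481] w 0.049687219906689645
```

The springy stop is met (about 0.3 N m). Now I'll screw forward, following the thread.

>>> step_arm(series="0 0.0005 0 0 0 4 1; -0.0001 0.001 0 0 0 8 1; -0.0002 0.0015 0 0 0 12 1; -0.0003 0.002 0 0 0 16 1; -0.0003 0.002 0 0 0 16 1")

```text
time_s: 14.9
eef_pos: [0.5754, 0.196, 0.1762]
tool_rot: [2.616, 0.329, 2.27]
ft_force: [-1.0, 0.2, -3.6]
gripper_width: 0.0499
grasp_force: 30.0
```

```bash
python3 -W ignore -c "
from h import *
rel()"
```

```text
t 14.9 h 0.01761631125953855 lat tool [-0.0001 -0.0004] tilt nan F tool [ 1.8921 -2.1066  2.4136] Mo [1.0971 0.8047 0.072 ] j [-0.2199  0.2102 -0.3328  2.2069  1.0704  0.2953 -0.7101] w 0.04988112833490651
```

>>> step_arm(series="0 0.0005 0.0002 0 0 4 1; -0.0001 0.001 0.0005 0 0 8 1; -0.0002 0.0015 0.0009 0 0 12 1; -0.0003 0.002 0.0013 0 0 16 1; -0.0003 0.002 0.0013 0 0 16 1")

```text
time_s: 15.52
eef_pos: [0.5774, 0.1974, 0.1762]
tool_rot: [2.554, 0.182, 2.026]
ft_force: [-0.7, 1.2, -3.9]
gripper_width: 0.0501
grasp_force: 30.0
```

```bash
python3 -W ignore -c "
from h import *
rel()"
```

```text
t 15.525 h 0.016322955305520758 lat tool [-0.0001 -0.0002] tilt nan F tool [ 2.0432 -2.1086  2.9338] Mo [1.1126 0.5248 0.0519] j [-0.2561  0.2105 -0.2933  2.2039  1.054   0.2887 -0.9743] w 0.05006057333228676
```

>>> step_arm(series="0 0.0005 0.0004 0 0 4 1; -0.0001 0.001 0.0008 0 0 8 1; -0.0002 0.0015 0.0012 0 0 12 1; -0.0003 0.002 0.0016 0 0 16 1; -0.0003 0.002 0.0016 0 0 16 1")

```text
time_s: 16.15
eef_pos: [0.5799, 0.1982, 0.1762]
tool_rot: [2.53, 0.024, 1.795]
ft_force: [-0.7, -0.0, -3.8]
gripper_width: 0.0501
grasp_force: 30.0
```

```bash
python3 -W ignore -c "
from h import *
rel()"
```

```text
t 16.15 h 0.01480125939529739 lat tool [-0.0002 -0.    ] tilt nan F tool [ 0.2135 -2.7165  2.7119] Mo [1.1013 0.1866 0.0107] j [-0.2929  0.2112 -0.2513  2.2009  1.0359  0.2809 -1.2364] w 0.050132148236475674
```

>>> step_arm(series="0 0.0005 0.0004 0 0 4 1; -0.0001 0.001 0.0008 0 0 8 1; -0.0002 0.0015 0.0012 0 0 12 1; -0.0003 0.002 0.0014 0 0 16 1; -0.0003 0.002 0.0014 0 0 16 1")

```text
time_s: 16.77
eef_pos: [0.5823, 0.1986, 0.1764]
tool_rot: [2.542, -0.136, 1.566]
ft_force: [-2.0, 0.7, -0.5]
gripper_width: 0.0503
grasp_force: 30.0
```

```bash
python3 -W ignore -c "
from h import *
rel()"
```

```text
t 16.775 h 0.01359772001573547 lat tool [-0.0001  0.0002] tilt nan F tool [ 0.6043 -1.9785 -0.6762] Mo [ 1.0068 -0.1814 -0.0071] j [-0.3299  0.2113 -0.2077  2.1983  1.0139  0.2722 -1.494 ] w 0.05030564229781592
```

>>> step_arm(series="0 0.0005 0.0002 0 0 4 1; -0.0001 0.001 0.0003 0 0 8 1; -0.0001 0.0012 0.0003 0 0 10 1; -0.0001 0.0012 0.0003 0 0 10 1")

```text
time_s: 17.27
eef_pos: [0.5835, 0.1985, 0.177]
tool_rot: [2.569, -0.233, 1.418]
ft_force: [-6.0, 0.9, 4.4]
gripper_width: 0.0501
grasp_force: 30.0
```

```bash
python3 -W ignore -c "
from h import *
rel()"
```

```text
t 17.275 h 0.013450383360456683 lat tool [0.0002 0.0002] tilt nan F tool [ 0.9413 -2.8151 -6.8761] Mo [ 0.5938 -0.5331 -0.3663] j [-0.3529  0.21   -0.1803  2.1972  0.9961  0.2668 -1.6516] w 0.050141385435544174
```

It's tight (-0.37 N m) with the flange seated. I'll release and back out along the axis.

>>> step_arm(series="0 -0.0003 -0.0003 0 0 -2.5 1; 0 -0.0003 -0.0003 0 0 -2.5 0.6; 0 -0.0003 -0.0003 0 0 -2.5 0.2; 0 -0.0003 -0.0003 0 0 -2.5 0; 0 -0.0003 -0.0003 0 0 -2.5 0; 0 -0.0003 -0.0003 0 0 -2.5 0")

```text
time_s: 18.02
eef_pos: [0.5829, 0.198, 0.1764]
tool_rot: [2.563, -0.21, 1.452]
ft_force: [-0.4, 0.0, -0.4]
gripper_width: 0.0855
grasp_force: 0.0
```

>>> step_arm(series="0 0 -0.02 0 0 0 0; 0 0 -0.05 0 0 0 0; 0 0 -0.08 0 0 0 0; 0 0 -0.11 0 0 0 0; 0 0 -0.11 0 0 0 0; 0 0 -0.11 0 0 0 0")

```text
time_s: 18.77
eef_pos: [0.521, 0.1859, 0.2661]
tool_rot: [2.563, -0.21, 1.452]
ft_force: [0.9, -0.8, -1.1]
gripper_width: 0.0881
grasp_force: 0.0
```

```bash
python3 -W ignore - <<'E'
from h import *
A=cams.snapshot("scene");B=cams.snapshot("side");st,w,v=wrist();rel()
for s,vv in((A,A),(B,B),(w,v)):
    print([(r["score"],r["point"]) for r in look_for(s,"cartridge_head")][:3])
c=MO+.0134*AX;print(pr(v,c+.046*AX),c+.046*AX)
I=[cv2.resize(s["image"][y:y+140,x:x+130],None,fx=3,fy=4,interpolation=2) for s,(x,y) in((A,(300,280)),(B,(95,230)))]
cv2.imwrite("pics/fin.png",np.hstack(I))
E
```

```text
t 18.925 h 0.12240733991761943 lat tool [-0.0008 -0.001 ] tilt nan F tool [ 0.1983  0.4655 -0.3756] Mo [ 0.5353 -0.1865 -0.0124] j [-0.2157 -0.0271 -0.343   2.2034  0.4934  0.4335 -1.1369] w 0.08800400186268471
[(0.74, [0.5864, 0.1967, 0.2041]), (0.74, [0.5388, -0.0261, 0.0744]), (0.73, [0.6412, -0.0409, 0.0829])]
[(0.71, [0.5595, 0.2032, 0.1991]), (0.58, [0.6251, -0.0387, 0.0576])]
[(0.92, [0.5289, -0.0126, 0.0407]), (0.88, [0.6284, -0.0326, 0.0667]), (0.76, [0.5598, 0.197, 0.2079])]
[311.7069 267.9937] [0.5564 0.1865 0.2129]
```

View pics/fin.png

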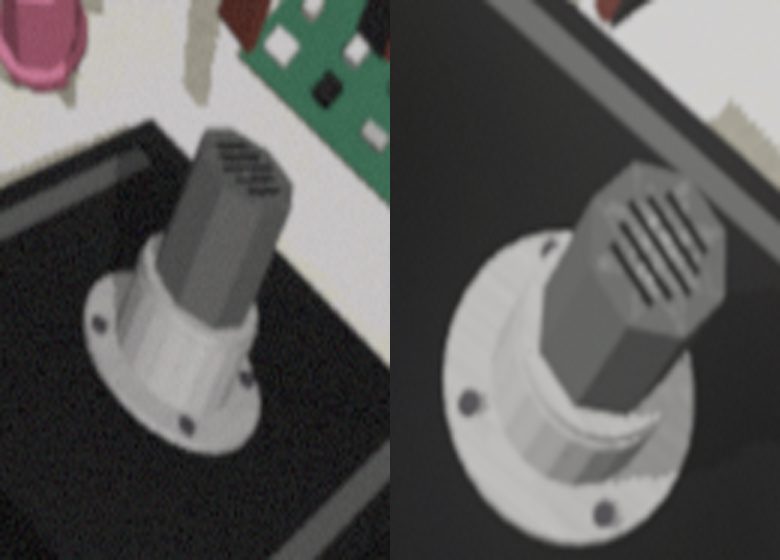

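The flange sits flush on the rim in both views, upright in the neck, and the gripper is clear.

```bash
python3 -c "
from cell import robot
print(robot.job_done())"
```

```text
the job is handed in; nothing more can be done
None
```

The cartridge is screwed home in the neck, with its flange on the rim in both camera views; the gripper let go and backed clear, the spool, jar and can were never approached, and I handed the job in at about 19 s (no verdict was shown).

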